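# Sweep the leftover hex nuts off the assembly board into the parts tray

## Robot

A 6-joint arm with a two-finger parallel gripper is mounted at the origin on the work surface. World frame = base frame: x ahead of the robot, y to its left, z up, the work surface at z = 0. Lengths are in m, angles in degrees, forces in N, time in s.
With the tool pointing down it reaches from about 0.35 to 0.875 m from the base axis. Payload 4.2 kg.
Tool frame: the origin (TCP) lies on the centre line of the jaws, within the pads' length; the fingertips stand r.tip_extent ahead of it and the grasp point (between the pads) lies 11 mm behind it (r.tip_extent is the distance from the TCP to the fingertips, in m); z points along the fingers, y is the line along which they close (so a half turn about z gives the same grasp; the last joint's range is limited). The gripper opens to 87 mm and grips with 3 to 60 N. Pads are 19 mm wide; open, the fingers measure 117 mm over their backs; the gripper's body (75 mm by 190 mm) begins 51 mm behind the grasp point.
Start: joints at [-53.251, 22.042, 0.453, 0, -68.411, -14.817], TCP at [0.233, -0.58, 0.231] pointing down, gripper open.
Joint ranges: [-179.83, 179.83], [-69.29, 118.12], [-61.27, 80.66], [-181.25, 117.63], [-171.15, -9.14], [-177.46, 177.46]. Speed limits (degrees/s): [159.86, 159.86, 180, 180, 180, 180].

## Interface

Orientations are given as a 3x3 rotation matrix whose columns are the frame's x, y, z axes.
In Python, from station import r gives the robot as it stands.
- The arm moves only by the shell command python3 -m jog 'ROWS'. ROWS is text: rows parted by semicolons, each of 5 numbers parted by spaces: the opening, from 0 (shut) to 1 (fully open), then the shift along the world's x, y, z in mm, then the turn about the world's z in degrees. In form: hand dx dy dz roll; .... A call has 1 to 5 rows; each row shifts and turns the commanded pose from where the row before left it; what a row does not reach is not made up. A row lasts 1/8 s, in which the tool goes at most 62.5 mm and 10.7 degrees, less where a joint would pass 70% of its speed; a pose out of reach is approached as far as the arm can. A call is refused whole if a number of a shift passes 62.5 or a number of a turn 10.7, either way. A call with a gripper value outside its range is refused whole. The fingers move at their own pace and stop on an object; the grip force is fixed at half the most. Time passes only in rows, so rows that do not move let the fingers close. It gives the time, the measured TCP pose, the force, the opening and the grip force at its end, in the units of the state.
- r.sense(): the state, without advancing time (a new reading comes with each control period).
- r.capture(name): name is "side" or "top"; returns a dict with "pixels" (420x560x3 uint8, red, green, blue), "fovy" (degrees; the focal length in pixels is half the picture's height over the tangent of half this angle, whatever the lens; pixels are square), "cx", "cy" (the principal point, pixels), "k1" (the pictures are not rectified: a ray, as slopes to the right and down, at radius r is drawn at 1 + k1 r^2 times it, then the intrinsics apply), "origin" and "orientation" of the camera in the world. Camera axes: x right, y down, z forward; pixel columns grow to the right and rows downward; lengths in m; the calibration is good to about 2 mm. A picture is of the moment at which its call begins. There is no depth.
- r.finish_job(): hands the job in; it is judged then, once.
The state is a dict: "time_s": time; "joints": joint angles; "joint_velocities": joint speeds; "effort": joint torques, N m; "tcp_pos": TCP position; "ee_rot": TCP orientation; "wrist_force": force on the tool from outside, world axes, zero at the start; "moment": the same for the moment, N m; "gripper_width": opening from 0.0 (shut) to 1.0 (fully open); "gripper_force": force on a finger pad.
Only numpy, scipy, OpenCV 4.12 (cv2) and the standard library are available. Lean on these libraries where they do the work, as an engineer would, in place of code of your own. Each camera call takes 0.05 s, during which the arm holds its last target. There are 200 camera calls.

## Task

Three big hex nuts are left over on the plywood assembly board. Sweep them gently with the fingertips along the board and over its edge into the steel parts tray that stands against its side: only push them, never pinch, lift or press down hard on one, and end with all three lying still in the tray. Leave the tray where it is, and do not shift or knock over the jar, the bushing or the multimeter.

Things in the scene. Friction and masses are not known exactly. Their poses are not given: they have to be found in the camera images.
- board: Fixed plywood assembly board, 280 (its x) x 320 (its y) x 30 mm thick. Origin: centre of its underside, on the bench. The tray lies beyond its +y or -y edge, the multimeter beyond the other. Along its -x (robot) side a shaft guide is bolted on: board x -130 to -70 mm, y -145 to 145 mm, up to 51 mm above the board's top. The rest of the top is bare and flat, without a raised edge.
- tray: Loose open steel parts tray, 220 (its x) x 110 (its y) x 25 mm high, walls and floor 3 mm, 0.6 kg. It stands on the bench, a long side 2 to 4 mm from the board's +y or -y edge and parallel to it (the side changes); its rim is 5 mm lower than the board's top. Origin: centre of its underside.
- nut_a: Loose plain steel hex nut, 30 mm across flats, 35 mm across corners, 16 mm thick, 19 mm bore, about 60 g, lying flat on the board. Origin: centre of its underside; z is its axis.
- nut_b: Loose plain steel hex nut, 30 mm across flats, 35 mm across corners, 16 mm thick, 19 mm bore, about 60 g, lying flat on the board. Origin: centre of its underside; z is its axis.
- nut_c: Loose plain steel hex nut, 30 mm across flats, 35 mm across corners, 16 mm thick, 19 mm bore, about 60 g, lying flat on the board. Origin: centre of its underside; z is its axis.
- nut_a_center (a point): Middle of nut_a, on its axis, 8 mm above its underside: at the start 38 mm above the bench.
- nut_b_center (a point): Middle of nut_b, on its axis, 8 mm above its underside: at the start 38 mm above the bench.
- nut_c_center (a point): Middle of nut_c, on its axis, 8 mm above its underside: at the start 38 mm above the bench.
- bushing: Bystander: steel linear bushing standing on end on the board among the nuts, 32 mm outside diameter, 20 mm bore, 42 mm tall, loose. Origin: centre of its underside.
- jar: Bystander: small white jar of assembly paste with a steel cap standing on the board among the nuts, 32 mm diameter, 40 mm tall, loose. Origin: centre of its underside.
- multimeter: Bystander: hand-held multimeter lying on the bench beside the board, on the other side from the tray; 180 (its x) x 90 (its y) x 39 mm high, its dial to 48 mm. Origin: centre of its underside.
Not all that is in view belongs to the job. Leave any blue or red look-alike of the nut_b alone.

How it is judged:
By the outcome, as a careful person would: the job done as asked, in the order asked, and still so for the second after the job is handed in, with the robot touching nothing.
It also fails if it takes over 67 s, if anything falls off the work surface, if the arm or the gripper's body presses on something with over 40 N, if the wrist force passes 120 N, or if a joint passes its speed limit or range.

## Working session

There is one attempt and no reset: what is moved stays moved. The work goes in short steps, Python scripts to look and compute and a shell command to move; the robot and the scene stay as the last step left them, time stands still between calls to the robot, and variables do not carry over. Pictures are saved under pics/ and viewed, at most 10 in all, crops included, and the job is handed in when it is done.

```bash
mkdir -p pics; cat > h.py <<'E'
import numpy as np, cv2
from station import r
def K(c):
    f=c["pixels"].shape[0]/2/np.tan(np.radians(c["fovy"])/2); return f
def pix2w(c,u,v,z):
    f=K(c); d=np.array([(u-c["cx"])/f,(v-c["cy"])/f]); s=d.copy()
    for _ in range(30): s=d/(1+c["k1"]*(s@s))
    ray=np.array(c["orientation"])@np.array([s[0],s[1],1]); o=np.array(c["origin"])
    return o+ray*(z-o[2])/ray[2]
def w2pix(c,p):
    q=np.array(c["orientation"]).T@(np.array(p)-np.array(c["origin"])); s=q[:2]/q[2]
    s=s*(1+c["k1"]*(s@s)); f=K(c); return s[0]*f+c["cx"],s[1]*f+c["cy"]
def save(c,name): cv2.imwrite("pics/"+name,c["pixels"][:,:,::-1])
E
python3 - <<'E'
from h import *
import pickle
for n in("top","side"):
    c=r.capture(n); pickle.dump(c,open(n+".pkl","wb")); save(c,n+"0.png")
    print(n,c["fovy"],c["cx"],c["cy"],c["k1"],c["origin"],np.round(c["orientation"],3).tolist())
s=r.sense(); print(s, r.tip_extent)
E
```

```text
top 57.84570384877143 280.20102413887275 210.55496294046543 -0.05433435301848094 [ 0.48692569 -0.00145436  0.78246213] [[0.02, -0.985, 0.172], [-1.0, -0.019, 0.011], [-0.007, -0.173, -0.985]]
side 52.562790437223526 283.2220469429888 212.63337236125585 -0.052636888503712384 [ 0.55753308 -0.59060054  0.4363165 ] [[0.997, -0.04, 0.067], [-0.078, -0.523, 0.849], [0.001, -0.851, -0.525]]
{'time_s': 0.1, 'joints': array([-5.32506801e+01,  2.20870509e+01,  3.88236904e-01, -2.55283065e-02,
       -6.84115445e+01, -1.48159548e+01]), 'joint_velocities': array([-0.03295677, -0.12131849,  0.15412142,  0.07902381,  0.01533602,
       -0.01132085]), 'effort': array([-2.43353279e-04, -3.91690814e+01,  1.87933445e+01,  4.23194736e+00,
        1.34401731e-02, -7.62515538e-05]), 'tcp_pos': array([ 0.23327295, -0.57927476,  0.2295654 ]), 'ee_rot': array([[-9.27680227e-01, -3.73374775e-01, -8.20444791e-04],
       [-3.73375665e-01,  9.27678503e-01,  1.79117674e-03],
       [ 9.23287832e-05,  1.96797337e-03, -9.99998059e-01]]), 'wrist_force': array([ 0.8142487 ,  0.25627942, -1.05583646]), 'moment': array([ 0.02916343,  0.01012667, -0.01253589]), 'gripper_force': 0.0, 'gripper_width': 0.9990410817111094} 0.008
```

View pics/top0.png

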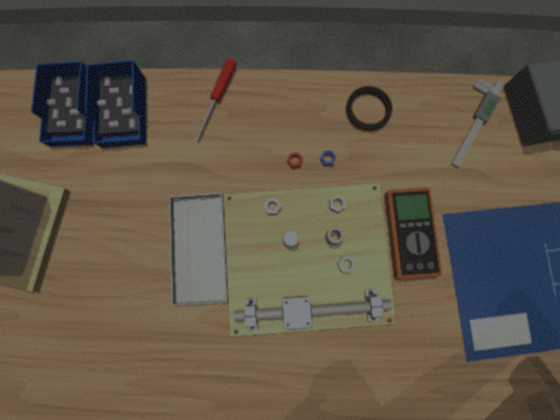

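View pics/side0.png

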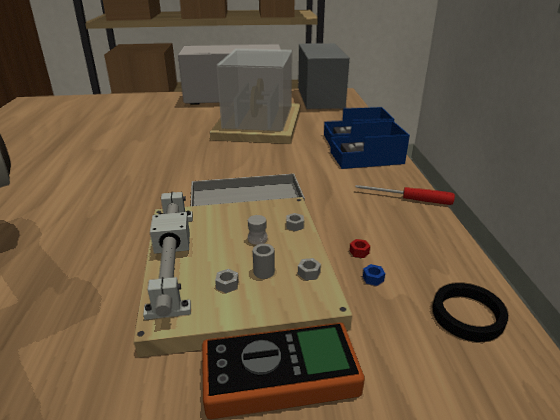

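The tray is on the left of the top image (+y side), around (199,249). The nuts are near (272,206), (337,204) and (346,264), the jar near (291,239) and the bushing near (335,236). The red and blue look-alikes lie off the board.

```bash
python3 - <<'E'
from h import *
import pickle
c=pickle.load(open("top.pkl","rb"))
im=c["pixels"][175:340,160:400,::-1]
im=cv2.convertScaleAbs(cv2.resize(im,None,fx=3.3,fy=3.3,interpolation=cv2.INTER_CUBIC),alpha=1.3)
cv2.imwrite("pics/crop.png",im);print(im.shape)
E
```

```text
(544, 792, 3)
```

View pics/crop.png

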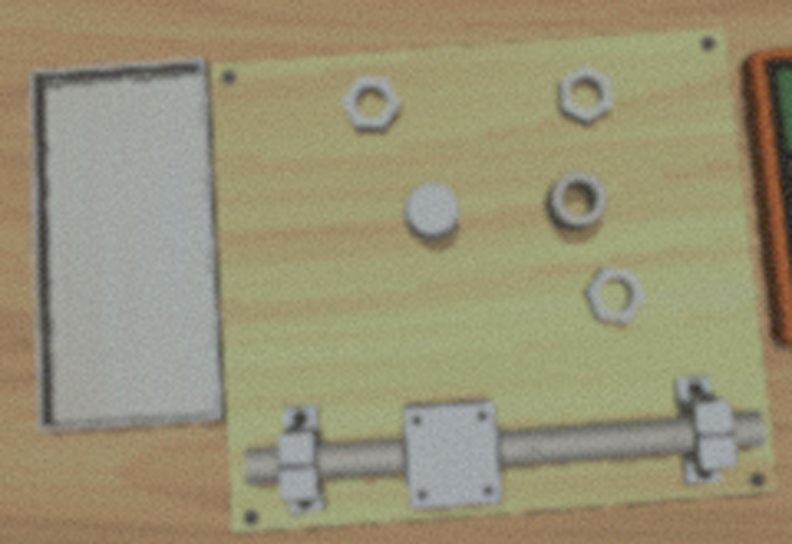

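```bash
python3 - <<'E'
from h import *
import pickle
c=pickle.load(open("top.pkl","rb"))
def P(n,u,v,z): 
    p=pix2w(c,160+(u+.5)/3.3-.5,175+(v+.5)/3.3-.5,z); print(n,np.round(p*1000,1)); return p
P("n1",372,104,.046);P("n2",585,96,.046);P("n3",615,296,.046)
P("jar",432,210,.070);P("bush",577,199,.072)
b=[P("b",*q,.03) for q in((212,62),(722,32),(775,492),(233,530))]
t=[P("t",*q,.025) for q in((32,72),(206,60),(222,418),(42,430))]
cb=np.mean(b,0); ct=np.mean(t,0); print("board",cb,"tray",ct)
for x,y in((b[0],b[1]),(b[3],b[2]),(t[1],t[2]),(t[0],t[3])):
    d=y-x; print(np.degrees(np.arctan2(d[1],d[0])), np.linalg.norm(d))
E
```

```text
n1 [624.3  22.2  46. ]
n2 [ 631.6 -105.1   46. ]
n3 [ 513.3 -122.1   46. ]
jar [559.1 -14.2  70. ]
bush [566.7 -96.6  72. ]
b [651.7 121.8  30. ]
b [ 676.7 -192.4   30. ]
b [ 401.7 -217.7   30. ]
b [374.4  97.4  30. ]
t [644.5 234.7  25. ]
t [654.  126.4  25. ]
t [437.7 107.1  25. ]
t [427.9 214.   25. ]
board [ 0.52614316 -0.04770079  0.03      ] tray [0.54101762 0.17058353 0.025     ]
-85.45659238100205 0.3152015199597564
-85.04131521601724 0.3163075010074189
-174.89906022244776 0.21719842258140243
-174.54301325323974 0.21758385413828255
```

```bash
python3 -m jog '0.17 34 47 0 7.8;0.17 34 47 0 7.8;0.17 34 47 0 7.8;0.17 34 47 0 7.8;0.17 34 47 0 7.8' ; python3 -m jog '0.17 34 47 0 7.8;0.17 34 47 0 7.8;0.17 34 47 0 7.8;0.17 34 47 0 7.8;0.17 34 47 0 7.8'; python3 -m jog '0.17 34 47 0 7.8;0.17 34 47 0 7.8;0.17 0 0 -40 0;0.17 0 0 -40 0;0.17 0 0 0 0'
python3 - <<'E'
from h import *
s=r.sense(); R=s["ee_rot"]; print(s["tcp_pos"],np.degrees(np.arctan2(R[1,1],R[0,1])),s["joints"],s["gripper_width"])
E
```

```text
time_s: 0.72
tcp_pos: [0.4041, -0.343, 0.2303]
ee_rot: [[-0.482, -0.876, -0.0], [-0.876, 0.482, 0.0], [-0.0, 0.0, -1.0]]
wrist_force: [0.2, 0.2, -1.1]
gripper_width: 0.514
gripper_force: 0.0
time_s: 1.35
tcp_pos: [0.5741, -0.108, 0.2302]
ee_rot: [[0.177, -0.984, -0.001], [-0.984, -0.177, 0.0], [-0.0, 0.001, -1.0]]
wrist_force: [0.9, -0.5, 1.0]
gripper_width: 0.173
gripper_force: 0.0
time_s: 1.98
tcp_pos: [0.6388, -0.0159, 0.1465]
ee_rot: [[0.431, -0.902, -0.009], [-0.902, -0.431, -0.001], [-0.003, 0.009, -1.0]]
wrist_force: [-0.1, 0.1, 0.1]
gripper_width: 0.167
gripper_force: 0.0
[ 0.63884337 -0.01588953  0.14648056] -154.48029031217757 [ 1.30324014e+01  2.74015496e+01 -3.56820646e+00 -5.77097476e-02
 -5.95601064e+01  1.25160549e+01] 0.1665758698065549
```

```bash
python3 -m jog '0.17 0 0 -45 0;0.17 0 0 -40 0;0.17 0 0 -14 0;0.17 0 0 -6 0;0.17 0 0 0 0'
python3 - <<'E'
from h import *
s=r.sense(); print(s["tcp_pos"],s["wrist_force"])
c=r.capture("side");im=c["pixels"][150:350,120:380,::-1];cv2.imwrite("pics/s1.png",cv2.resize(im,None,fx=3,fy=3,interpolation=cv2.INTER_CUBIC))
E
```

```text
time_s: 2.6
tcp_pos: [0.6426, -0.0157, 0.0471]
ee_rot: [[0.431, -0.902, 0.003], [-0.902, -0.431, 0.0], [0.001, -0.002, -1.0]]
wrist_force: [0.5, 0.4, 0.3]
gripper_width: 0.169
gripper_force: 0.0
[ 0.64261341 -0.01566555  0.04707676] [0.48181432 0.39407937 0.33297366]
```

View pics/s1.png

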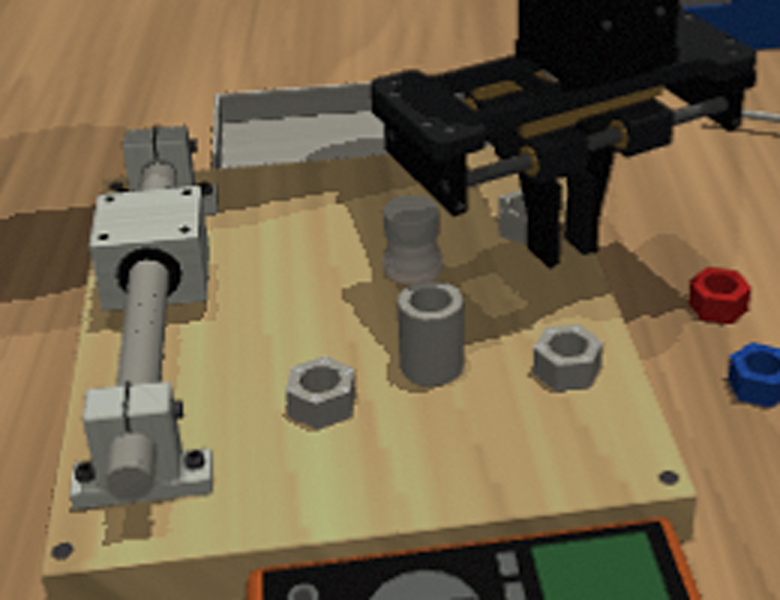

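Gripper is behind nut_a (approx crop (565,255)), with clear paths past the jar and bushing. I'll push diagonally.

```bash
python3 -m jog '0.17 0 0 -3 0;0.17 -5 11 0 0;0.17 -5 11 0 0;0.17 -5 11 0 0;0.17 -5 11 0 0' ; python3 -m jog '0.17 -5 11 0 0;0.17 -5 11 0 0;0.17 -5 11 0 0;0.17 -5 11 0 0;0.17 0 0 0 0'
python3 - <<'E'
from h import *
s=r.sense(); print(s["tcp_pos"],s["wrist_force"])
c=r.capture("side");a=c["pixels"][150:350,120:380,::-1]
d=r.capture("top");b=d["pixels"][150:350,150:410,::-1]
im=np.hstack([a,b]);cv2.imwrite("pics/s2.png",cv2.resize(im,None,fx=1.53,fy=1.53,interpolation=cv2.INTER_CUBIC))
E
```

```text
time_s: 3.28
tcp_pos: [0.6212, 0.0293, 0.0427]
ee_rot: [[0.432, -0.902, 0.0], [-0.902, -0.432, -0.0], [0.0, -0.0, -1.0]]
wrist_force: [-0.7, -0.4, -0.1]
gripper_width: 0.171
gripper_force: 0.3
time_s: 3.9
tcp_pos: [0.601, 0.0732, 0.0425]
ee_rot: [[0.432, -0.902, -0.0], [-0.902, -0.432, 0.0], [-0.0, 0.0, -1.0]]
wrist_force: [0.8, 0.3, -0.7]
gripper_width: 0.167
gripper_force: 0.0
[0.60096311 0.07319126 0.04247943] [ 0.81769529  0.27530823 -0.72194241]
```

View pics/s2.png

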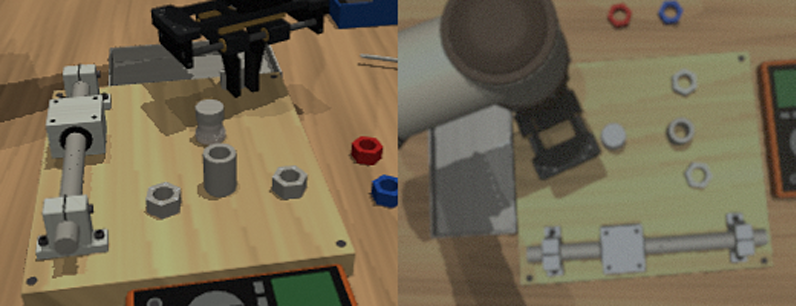

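Nut_a is hidden in front of the fingers; nothing else has moved. Continue over the edge, then retreat up to the start for nut_b.

```bash
python3 -m jog '0.17 -4 9 0 0;0.17 -4 9 0 0;0.17 -4 9 0 0;0.17 -4 9 0 0;0.17 -4 9 0 0' ; python3 -m jog '0.17 -1 2 0 0;0.17 0 0 0 0;0.17 0 0 0 0;0.17 10 -20 20 0;0.17 20 -30 40 0';  python3 -m jog '0.17 20 -50 20 -5;0.17 20 -50 0 -5;0.17 20 -50 0 -5;0.17 0 -50 0 -5;0.17 0 0 0 0'
python3 - <<'E'
from h import *
s=r.sense(); print(s["tcp_pos"],s["wrist_force"])
d=r.capture("top");b=d["pixels"][150:350,150:410,::-1]
c=r.capture("side");a=c["pixels"][150:350,120:380,::-1]
im=np.hstack([a,b]);cv2.imwrite("pics/s3.png",cv2.resize(im,None,fx=1.53,fy=1.53,interpolation=cv2.INTER_CUBIC))
E
```

```text
time_s: 4.62
tcp_pos: [0.5812, 0.118, 0.0427]
ee_rot: [[0.431, -0.902, 0.0], [-0.902, -0.431, -0.0], [0.0, 0.0, -1.0]]
wrist_force: [0.6, -1.3, 3.2]
gripper_width: 0.171
gripper_force: 1.6
time_s: 5.25
tcp_pos: [0.6087, 0.0687, 0.1008]
ee_rot: [[0.432, -0.902, -0.006], [-0.902, -0.432, -0.001], [-0.001, 0.006, -1.0]]
wrist_force: [0.9, 0.4, 0.0]
gripper_width: 0.169
gripper_force: 0.0
time_s: 5.88
tcp_pos: [0.6695, -0.1345, 0.1211]
ee_rot: [[0.09, -0.996, -0.002], [-0.996, -0.09, 0.0], [-0.0, 0.002, -1.0]]
wrist_force: [-0.6, -0.4, 0.7]
gripper_width: 0.17
gripper_force: 0.0
[ 0.66951739 -0.13453779  0.12109922] [-0.56725513 -0.44155949  0.68886264]
```

View pics/s3.png

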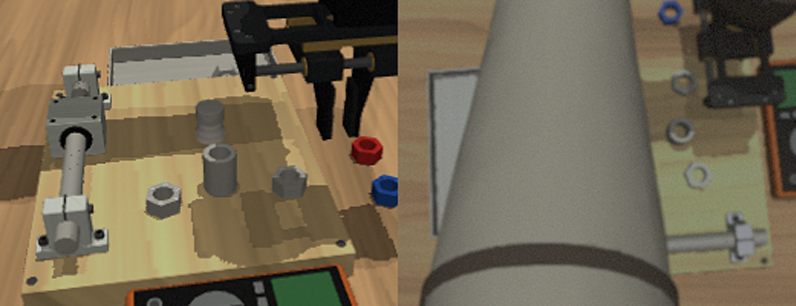

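nut_a is in the tray (seen at (225,72) in the left panel); the others are untouched. Next nut_b.

```bash
python3 -m jog '0.17 -34 -14 0 0;0.17 0 0 -40 0;0.17 0 0 -30 0;0.17 0 0 -9 0;0.17 0 0 0 0' ; python3 -m jog '0.17 -1 8 0 0;0.17 -1 12 0 0;0.17 -1 14 0 0;0.17 -1 14 0 0;0.17 -2 14 0 0';  python3 -m jog '0.17 -1 14 0 0;0.17 -1 14 0 0;0.17 -1 14 0 0;0.17 -2 14 0 0;0.17 0 0 0 0'
python3 - <<'E'
from h import *
s=r.sense(); print(s["tcp_pos"],s["wrist_force"])
c=r.capture("side");a=c["pixels"][150:350,120:380,::-1]
cv2.imwrite("pics/s4.png",cv2.resize(a,None,fx=3,fy=3,interpolation=cv2.INTER_CUBIC))
E
```

```text
time_s: 6.6
tcp_pos: [0.6367, -0.1439, 0.0435]
ee_rot: [[0.098, -0.995, -0.0], [-0.995, -0.098, -0.0], [0.0, 0.0, -1.0]]
wrist_force: [1.3, 0.6, 0.1]
gripper_width: 0.17
gripper_force: 0.0
time_s: 7.22
tcp_pos: [0.6305, -0.0816, 0.0438]
ee_rot: [[0.097, -0.995, 0.0], [-0.995, -0.097, -0.0], [0.0, -0.0, -1.0]]
wrist_force: [0.4, -0.0, 1.7]
gripper_width: 0.167
gripper_force: 0.5
time_s: 7.85
tcp_pos: [0.6252, -0.0254, 0.0434]
ee_rot: [[0.098, -0.995, -0.0], [-0.995, -0.098, 0.0], [-0.0, 0.0, -1.0]]
wrist_force: [0.6, -0.1, 0.7]
gripper_width: 0.171
gripper_force: 0.0
[ 0.6252134  -0.02544758  0.04340385] [ 0.59190274 -0.09113043  0.66073545]
```

View pics/s4.png

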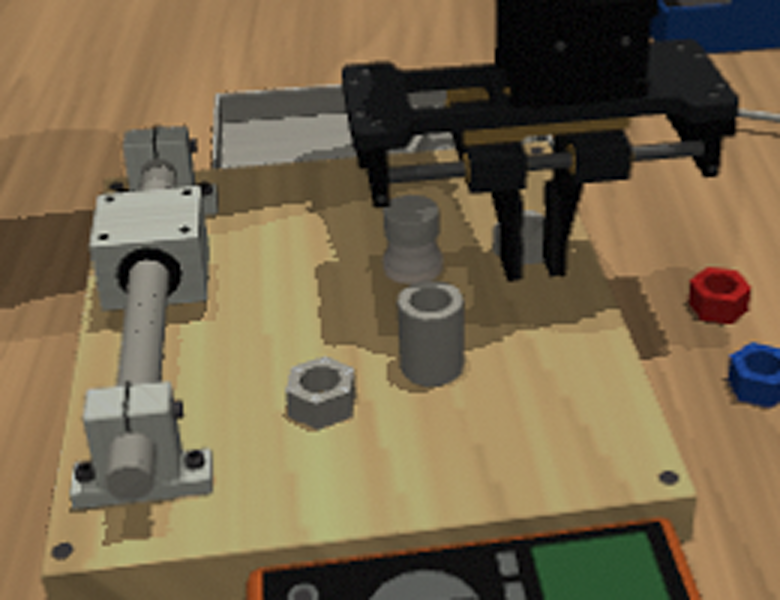

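nut_b sits about 8 mm left of the finger centre (crop x≈520 vs 533). I'll re-centre the fingers and continue.

```bash
python3 -m jog '0.17 0 -5 0 0;0.17 -8 0 0 0;0.17 -1 8 0 0;0.17 -1 12 0 0;0.17 -1 12 0 0' ; python3 -m jog '0.17 -1 14 0 0;0.17 -1 14 0 0;0.17 -1 14 0 0;0.17 -2 14 0 0;0.17 -1 14 0 0'; python3 -m jog '0.17 -1 12 0 0;0.17 -1 12 0 0;0.17 -1 12 0 0;0.17 -1 10 0 0;0.17 0 3 0 0'; python3 -m jog '0.17 0 0 0 0;0.17 0 0 0 0;0.17 0 -20 20 0;0.17 0 -30 45 0;0.17 -20 -50 20 0'
python3 -m jog '0.17 -30 -50 0 0;0.17 -30 -50 0 0;0.17 -20 -50 0 0;0.17 0 -40 0 0;0.17 0 0 0 0'
python3 - <<'E'
from h import *
s=r.sense(); print(s["tcp_pos"],s["wrist_force"])
d=r.capture("top");b=d["pixels"][150:350,150:410,::-1]
c=r.capture("side");a=c["pixels"][150:350,120:380,::-1]
im=np.hstack([a,b]);cv2.imwrite("pics/s5.png",cv2.resize(im,None,fx=1.53,fy=1.53,interpolation=cv2.INTER_CUBIC))
E
```

```text
time_s: 8.52
tcp_pos: [0.6145, 0.0013, 0.0436]
ee_rot: [[0.097, -0.995, 0.0], [-0.995, -0.097, 0.0], [-0.0, -0.0, -1.0]]
wrist_force: [0.5, 0.1, -0.0]
gripper_width: 0.166
gripper_force: 0.2
time_s: 9.15
tcp_pos: [0.6083, 0.0712, 0.0436]
ee_rot: [[0.097, -0.995, -0.0], [-0.995, -0.097, -0.0], [0.0, 0.0, -1.0]]
wrist_force: [0.0, -0.2, -0.3]
gripper_width: 0.171
gripper_force: 0.2
time_s: 9.78
tcp_pos: [0.6044, 0.1201, 0.0436]
ee_rot: [[0.097, -0.995, 0.0], [-0.995, -0.097, 0.0], [-0.0, -0.0, -1.0]]
wrist_force: [0.2, -0.0, 0.7]
gripper_width: 0.173
gripper_force: 0.0
time_s: 10.4
tcp_pos: [0.5869, 0.0182, 0.1325]
ee_rot: [[0.098, -0.995, 0.007], [-0.995, -0.098, 0.001], [-0.0, -0.007, -1.0]]
wrist_force: [0.4, -0.8, -0.1]
gripper_width: 0.168
gripper_force: 0.0
time_s: 11.02
tcp_pos: [0.5038, -0.174, 0.1299]
ee_rot: [[0.091, -0.996, 0.002], [-0.996, -0.091, -0.0], [0.001, -0.002, -1.0]]
wrist_force: [0.1, 0.7, 0.1]
gripper_width: 0.17
gripper_force: 0.0
[ 0.50379786 -0.17398575  0.12988122] [0.07637824 0.66560005 0.06986269]
```

View pics/s5.png

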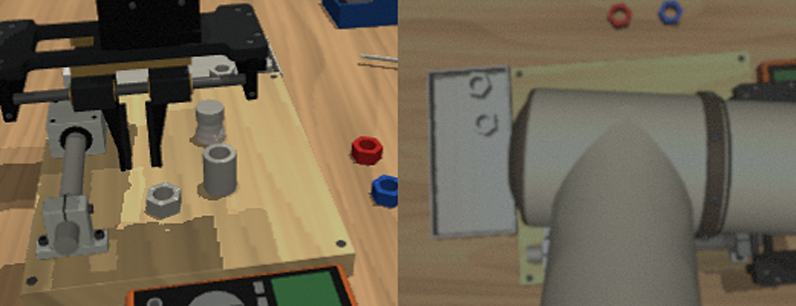

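nut_a and nut_b lie flat in the tray (right panel (480,85) and (487,124)). Now nut_c.

```bash
python3 -m jog '0.17 8 7 0 0;0.17 0 0 -40 0;0.17 0 0 -35 0;0.17 0 0 -11 0;0.17 0 0 0 0' ; python3 -m jog '0.17 -1 8 0 0;0.17 -1 12 0 0;0.17 -1 12 0 0;0.17 -1 12 0 0;0.17 -1 12 0 0';  python3 -m jog '0.17 -1 12 0 0;0.17 -1 12 0 0;0.17 -1 12 0 0;0.17 -1 12 0 0;0.17 0 0 0 0'
python3 - <<'E'
from h import *
s=r.sense(); print(s["tcp_pos"],s["wrist_force"])
c=r.capture("side");a=c["pixels"][150:350,120:380,::-1]
cv2.imwrite("pics/s6.png",cv2.resize(a,None,fx=3,fy=3,interpolation=cv2.INTER_CUBIC))
E
```

```text
time_s: 11.75
tcp_pos: [0.513, -0.1631, 0.0424]
ee_rot: [[0.098, -0.995, -0.001], [-0.995, -0.098, -0.0], [0.0, 0.001, -1.0]]
wrist_force: [0.2, 0.1, 0.2]
gripper_width: 0.167
gripper_force: 0.0
time_s: 12.38
tcp_pos: [0.5074, -0.1068, 0.0428]
ee_rot: [[0.097, -0.995, 0.0], [-0.995, -0.097, -0.0], [0.0, -0.0, -1.0]]
wrist_force: [0.3, -0.8, 0.6]
gripper_width: 0.173
gripper_force: 0.6
time_s: 13.0
tcp_pos: [0.5033, -0.0588, 0.0424]
ee_rot: [[0.097, -0.995, -0.0], [-0.995, -0.097, 0.0], [-0.0, 0.0, -1.0]]
wrist_force: [-0.8, -0.6, 0.7]
gripper_width: 0.169
gripper_force: 0.0
[ 0.50327696 -0.05878869  0.04241918] [-0.77602426 -0.55081473  0.68671492]
```

View pics/s6.png

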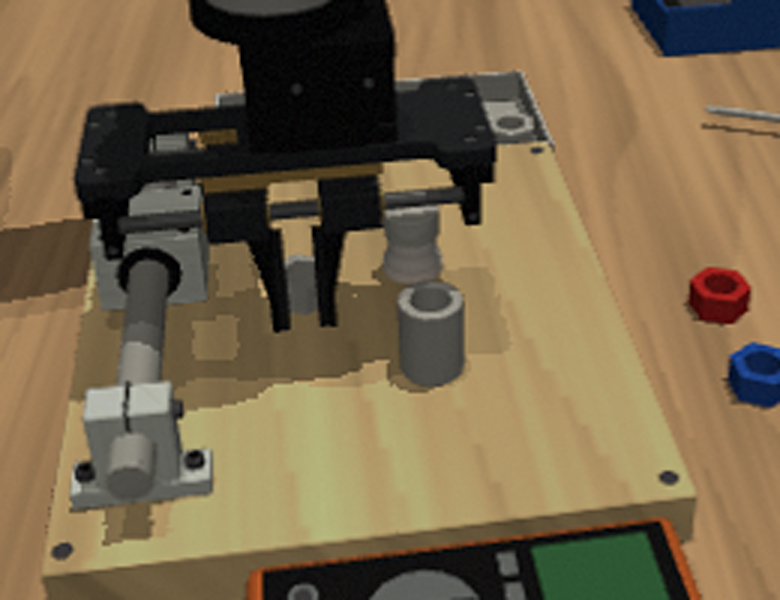

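nut_c is centred between the fingers (crop (302,285)), clear of the jar and fixture. Continue over the edge and retreat.

```bash
python3 -m jog '0.17 -1 10 0 0;0.17 -1 13 0 0;0.17 -1 13 0 0;0.17 -1 13 0 0;0.17 -2 13 0 0' ; python3 -m jog '0.17 -1 13 0 0;0.17 -1 13 0 0;0.17 -1 13 0 0;0.17 -1 13 0 0;0.17 -1 13 0 0'; python3 -m jog '0.17 -1 12 0 0;0.17 -1 12 0 0;0.17 -1 10 0 0;0.17 -1 9 0 0;0.17 0 0 0 0'; python3 -m jog '0.17 0 0 0 0;0.17 0 -15 20 0;0.17 0 -20 50 0;0.17 0 0 50 0;0.17 -20 -50 20 0'
python3 -m jog '0.17 -20 -60 0 0;0.17 -20 -60 0 0;0.17 0 -60 0 0;0.17 0 -60 0 0;0.17 0 -60 0 0'
python3 -m jog '0.17 -20 -50 0 0;0.17 0 -50 0 0;0.17 0 -50 0 0;0.17 0 0 0 0;0.17 0 0 0 0'
python3 - <<'E'
from h import *
s=r.sense(); print(s["tcp_pos"],s["wrist_force"])
d=r.capture("top");b=d["pixels"][150:350,150:410,::-1]
cv2.imwrite("pics/s7.png",cv2.resize(b,None,fx=3,fy=3,interpolation=cv2.INTER_CUBIC))
E
```

```text
time_s: 13.68
tcp_pos: [0.4974, 0.0033, 0.0426]
ee_rot: [[0.097, -0.995, 0.0], [-0.995, -0.097, 0.0], [-0.0, -0.0, -1.0]]
wrist_force: [0.4, -0.7, -0.4]
gripper_width: 0.166
gripper_force: 0.1
time_s: 14.3
tcp_pos: [0.4924, 0.0681, 0.0426]
ee_rot: [[0.096, -0.995, 0.0], [-0.995, -0.096, -0.0], [0.0, -0.0, -1.0]]
wrist_force: [0.1, 0.2, -0.7]
gripper_width: 0.171
gripper_force: 0.2
time_s: 14.92
tcp_pos: [0.4885, 0.1109, 0.0425]
ee_rot: [[0.097, -0.995, 0.0], [-0.995, -0.097, 0.0], [-0.0, -0.0, -1.0]]
wrist_force: [-0.5, -0.2, 0.6]
gripper_width: 0.17
gripper_force: 0.0
time_s: 15.55
tcp_pos: [0.4712, 0.0261, 0.1859]
ee_rot: [[0.1, -0.995, 0.007], [-0.995, -0.1, 0.002], [-0.001, -0.007, -1.0]]
wrist_force: [-0.4, -1.1, -0.6]
gripper_width: 0.171
gripper_force: 0.0
time_s: 16.18
tcp_pos: [0.4283, -0.2756, 0.1828]
ee_rot: [[0.096, -0.995, 0.001], [-0.995, -0.096, -0.0], [0.0, -0.001, -1.0]]
wrist_force: [2.0, 0.3, -0.4]
gripper_width: 0.169
gripper_force: 0.0
time_s: 16.8
tcp_pos: [0.4082, -0.4231, 0.182]
ee_rot: [[0.095, -0.995, -0.001], [-0.995, -0.095, 0.001], [-0.001, 0.001, -1.0]]
wrist_force: [0.5, 1.0, -1.0]
gripper_width: 0.175
gripper_force: 0.0
[ 0.40815645 -0.42309395  0.1819862 ] [ 0.4997904   1.044107   -0.95855168]
```

View pics/s7.png

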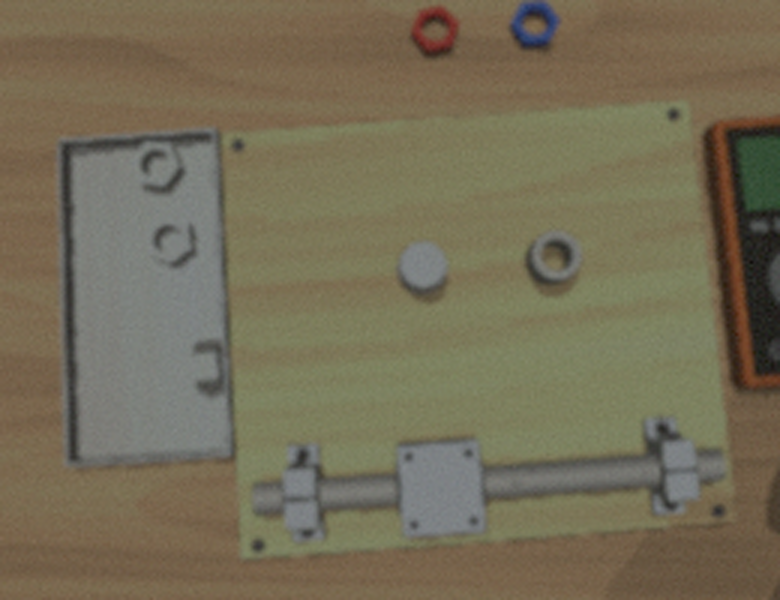

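nut_a and nut_b lie flat in the tray. nut_c is in the tray but appears to stand on edge against the board-side wall (around (211,368)). The jar, bushing, multimeter and tray haven't moved. I'll work out nut_c's position so I can tip it flat with a light push.

```bash
python3 - <<'E'
from h import *
c=r.capture("top")
for n,u,v,z in(("R",224,368,.033),("L",197,368,.033),("T",211,342,.033),("B",211,394,.033),("rimout",229,368,.025),("boardedge",233,368,.03)):
    p=pix2w(c,150+(u+.5)/3-.5,150+(v+.5)/3-.5,z)*1000; d=p[:2]-[526,-47.7]; print(n,p.round(1),"bx",(d@[.996,.087]).round(1),"by",(d@[-.087,.996]).round(1))
g=cv2.cvtColor(c["pixels"],cv2.COLOR_RGB2GRAY)[260:286,208:232]
print("\n".join(" ".join("%3d"%x for x in q) for q in g))
E
```

```text
R [493.5 113.4  33. ] bx -18.3 by 163.2
L [493.1 131.   33. ] bx -17.2 by 180.9
T [510.1 122.6  33. ] bx -1.0 by 171.0
B [476.6 121.1  33. ] bx -34.5 by 172.4
rimout [493.7 111.3  25. ] bx -18.4 by 161.2
boardedge [493.7 107.9  30. ] bx -18.7 by 157.8
130 128 132 127 127 128 130 125 128 121 127 130 127 128 128 128 109  79  93 112 120 120 125 121
129 128 130 128 128 132 128 132 129 128 128 128 128 128 131 127 115  82  88 115 122 123 120 118
127 131 124 131 128 129 126 123 129 132 129 124 123 121 120 123 111  86  91 112 124 123 119 122
127 128 131 124 129 128 129 122 117 116 106 107 103 103 105 110 110  87  90 114 120 127 122 121
133 128 131 129 129 125 124 108  93  88  86  89  90  82  84  95 104  90  93 109 122 117 116 122
128 128 127 129 128 128 111  91  82  81  81  83  82  79  74  86 101  94  90 113 117 118 115 116
124 129 128 131 128 122 108  95  83  83  88  86  93  85  70  81  94  92  87 109 115 115 115 113
126 127 128 128 125 122 109 101  97  97 100 105 106 101  80  82  93  89  93 108 118 115 116 113
131 126 128 129 127 128 119 119 122 117 123 121 125 112  95  83  98  95  91 105 
[... 947 characters left out ...]
 100  87  92 113 119 119 125
127 123 128 131 126 127 124 112  92  80  77  79  77  75  80  78  92  99  84  90 115 121 124 121
127 130 129 127 128 127 129 120 107  95  87  80  80  78  77  89  96 104  82  87 117 122 127 123
129 130 129 125 128 132 127 125 116 112 104  95  91  92 103 104 110 108  84  86 116 126 122 123
131 123 123 128 130 124 128 128 125 125 123 110 105 109 120 126 125 111  85  87 116 129 127 124
131 130 131 129 126 132 127 131 128 129 126 120 122 123 122 124 129 115  86  89 111 125 128 125
125 127 126 126 129 126 129 134 128 131 127 126 129 129 130 131 126 114  87  86 112 123 124 128
128 129 129 131 130 126 127 128 130 131 128 128 128 132 129 132 132 116  86  88 115 123 128 124
```

nut_c is on edge, at board x about -18 and by about 165 to 181. I'll close the fingers and push its top away from the wall, with the tips about 2 mm above the board.

```bash
python3 -m jog '0 10 57 0 0;0 10 57 0 0;0 10 57 0 0;0 10 57 0 0;0 10 57 0 0' |grep pos; python3 -m jog '0 10 57 0 0;0 10 57 0 0;0 10 57 0 0;0 8 55 0 0;0 0 0 -40 0'|grep pos;python3 -m jog '0 0 0 -40 0;0 0 0 -40 0;0 0 0 -15 0;0 0 0 0 0;0 0 0 0 0'
python3 -c "
from h import *
print(r.sense()['tcp_pos'])"
```

```text
tcp_pos: [0.4587, -0.1355, 0.1832]
tcp_pos: [0.4994, 0.0931, 0.1454]
time_s: 18.77
tcp_pos: [0.4974, 0.0884, 0.0487]
ee_rot: [[0.098, -0.995, 0.002], [-0.995, -0.098, 0.001], [-0.001, -0.002, -1.0]]
wrist_force: [0.3, -0.9, 0.9]
gripper_width: 0.002
gripper_force: 0.0
[0.49735712 0.08843529 0.04867944]
```

```bash
python3 -m jog '0 0 0 -5 0;0 0 0 -4 0;0 0 0 0 0;0 -1 10 0 0;0 -1 8 0 0'; python3 -m jog '0 0 6 0 0;0 -1 6 0 0;0 -1 6 0 0;0 0 6 0 0;0 0 0 0 0'
cat > chk.py <<'E'
from h import *
s=r.sense();print(s["tcp_pos"],s["wrist_force"])
c=r.capture("top");g=cv2.cvtColor(c["pixels"],cv2.COLOR_RGB2GRAY)[255:292:1,172:232]
print("\n".join("".join("#" if x<90 else "+" if x<108 else "." for x in q) for q in g))
E
python3 -m jog '0 0 -20 20 0;0 0 -20 40 0;0 -10 -50 50 0;0 -20 -55 20 0;0 -20 -55 0 0'|grep pos
python3 -m jog '0 -10 -60 0 0;0 -10 -60 0 0;0 -10 -60 0 0;0 -10 -55 0 0;0 0 -55 0 0'|grep pos
python3 chk.py
```

```text
time_s: 19.4
tcp_pos: [0.495, 0.1063, 0.0386]
ee_rot: [[0.097, -0.995, 0.0], [-0.995, -0.097, 0.0], [-0.0, -0.0, -1.0]]
wrist_force: [-0.0, -1.1, 0.7]
gripper_width: 0.001
gripper_force: 0.2
time_s: 20.02
tcp_pos: [0.493, 0.1301, 0.0386]
ee_rot: [[0.097, -0.995, 0.0], [-0.995, -0.097, 0.0], [-0.0, -0.0, -1.0]]
wrist_force: [0.0, -0.5, 0.8]
gripper_width: 0.007
gripper_force: 0.0
tcp_pos: [0.4446, -0.0654, 0.1644]
tcp_pos: [0.403, -0.356, 0.1624]
[ 0.40299689 -0.3559764   0.16244993] [ 0.55664009  0.70770292 -0.173194  ]
###..................................................#+.....
###..................................................#+.....
###..................................................#+.....
###..................................................##.....
###+.................................................##.....
###+.................................................##.....
###+.................................................##.....
###..................................................#+.....
###..................................................++.....
###+.....................
[... 982 characters left out ...]
........+#++...........#+....
+##+..................................+#+.............##....
+##+.................................++++.............#+....
+###..................................................#+....
+###..................................................#+....
+###..................................................+#....
+###+.................................................+#....
+###..................................................++....
+###+.................................................++....
+###..................................................+++...
+###..................................................++....
+###...................................................+....
```

nut_c now lies flat in the tray: its hex outline and bore show clearly, away from the walls, and the tray rim is at the same pixels as before. Handing in.

```bash
python3 -m jog '0 0 0 0 0;0 0 0 0 0;0 0 0 0 0;0 0 0 0 0'|grep force; python3 -c "
from station import r
print(r.finish_job())"
```

```text
wrist_force: [-0.3, -0.3, 0.0]
gripper_force: 0.0
the job is handed in; nothing more can be done
None
```

All three nuts were swept over the board's edge and lie flat in the tray. nut_c landed on edge and needed one extra light push to tip it flat. The tray, jar, bushing and multimeter looked unmoved in the pictures; after that extra push I rechecked only the tray. The job was handed in at about 22 s.

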